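Start the parcel scale and tare its tray

ROBOT

A 6-joint arm with a two-finger parallel gripper is mounted at the origin on the work surface. World frame = base frame: x ahead of the robot, y to its left, z up, the work surface at z = 0. Lengths are in m, angles in degrees, forces in N, time in s.
With the tool pointing down it reaches from about 0.35 to 0.875 m from the base axis. Payload 4.2 kg.
Tool frame: the origin (TCP) lies on the mounting face of the last link; the fingertips stand 182 mm ahead of it and the grasp point (between the pads) lies 164 mm ahead of it (r.tcp_to_grasp is the distance from the TCP to the grasp point, in m); z points along the fingers, y is the line along which they close (so a half turn about z gives the same grasp; the last joint's range is limited). The gripper opens to 87 mm and grips with 3 to 60 N. Pads are 19 mm wide; open, the fingers measure 117 mm over their backs; the gripper's body (75 mm by 190 mm) begins 51 mm behind the grasp point.
Start: joints at [80.936, 22.042, 0.453, 0, -68.411, -14.817], TCP at [0.253, 0.571, 0.405] pointing down, gripper open.
Joint ranges: [-179.83, 179.83], [-69.29, 118.12], [-61.27, 80.66], [-181.25, 117.63], [-171.15, -9.14], [-177.46, 177.46]. Speed limits (degrees/s): [159.86, 159.86, 180, 180, 180, 180].

INTERFACE

Orientations are given as a 3x3 rotation matrix whose columns are the frame's x, y, z axes.
In Python, from station import sense, eyes, r gives the robot as it stands.
- The arm moves only by the tool jog_arm, never from a script. Its argument "increments" is a list of rows, each a list of 4 numbers: the shift along the tool's x, y, z normalised to -1 to 1, where 1 is 0.02 m, then the turn about the tool's z normalised to -1 to 1, where 1 is 0.08 rad. A call has 1 to 10 rows; each row shifts and turns the commanded pose from where the row before left it, along the tool's axes as they then stand; what a row does not reach is not made up. A row lasts 1/10 s, in which the tool goes at most 50 mm and 8.59 degrees, less where a joint would pass 70% of its speed; a pose out of reach is approached as far as the arm can. A call with a number of a shift or a turn outside -1 to 1 is refused whole. A call with a gripper value outside its range is refused whole. "grip" is the finger opening in mm, from 0 to 87, set as the call begins (left out, the last holds). The fingers move at their own pace and stop on an object; the grip force is fixed at half the most. Time passes only in rows, so rows that do not move let the fingers close. It gives the time, the measured TCP pose, the force, the opening and the grip force at its end, in the units of the state.
- sense(): the state, without advancing time (a new reading comes with each control period).
- eyes.capture(name): name is "side" or "top"; returns the picture (384x512x3 uint8, blue, green, red); there is no depth.
- eyes.get_calibration(name): a dict with "camera_matrix" (3x3 intrinsics, pixels), "k1" (the pictures are not rectified: a ray, as slopes to the right and down, at radius r is drawn at 1 + k1 r^2 times it, then the intrinsics apply), "R" (3x3) and "t" (3): a world point X has camera coordinates R X + t. Camera axes: x right, y down, z forward; pixel columns grow to the right and rows downward; lengths in m; the calibration is good to about 2 mm. A picture is of the moment at which its call begins. get_calibration takes no time and is no camera call.
- r.finish_job(): hands the job in; it is judged then, once.
Trained networks look in the newest picture that a camera, given by its name, has taken for a name from the list of things; names that differ only in an ending like _2 or _b are one class to them, and where a whole thing is asked for, a point or a joint stands for the part that bears it (a point fixed in the world has none). Each returns a list of dicts, best first, with "conf" (0 to 1); they miss things now and then, are a little off and sometimes report something else, mostly with a low value. They report only what shows in the picture. A call takes as long as a camera call. They do not tell look-alikes from the thing itself.
- eyes.spot_in(camera, name): "centre" ([x, y, z] in m, in world coordinates, good to about 4 mm: the middle of the surface that is visible of it).
- eyes.outline_of(camera, name): "mask" (384x512 bool, what is visible of it).
The state is a dict: "time_s": time; "joints": joint angles; "joint_velocities": joint speeds; "effort": joint torques, N m; "tcp_pos": TCP position; "ee_rot": TCP orientation; "wrist_force": force on the tool from outside, world axes, zero at the start; "moment": the same for the moment, N m; "gripper_width": opening from 0.0 (shut) to 1.0 (fully open); "gripper_force": force on a finger pad.
Only numpy, scipy, OpenCV 4.12 (cv2) and the standard library are available. Lean on these libraries where they do the work, as an engineer would, in place of code of your own. Each camera call takes 0.05 s, during which the arm holds its last target. There are 200 camera calls.

TASK

Start up the parcel scale, on whose platform the empty mail tray already stands, with light fingertip touches only: press the red rocker switch fully over to on (the raised half with the white dot), then tap the yellow tare key, then tap the green print key for a test label, letting each key spring back up before going on. Press no harder than such switches and keys need, do not press the blue or white key, and pick up or shift nothing: the tray, the clips, the wedge and the pen holder stay where they are.

Things in the scene. Friction and masses are not known exactly. Their poses are not given: they have to be found in the camera images.
- scale: Black parcel scale, fixed to the counter, 340 (y) by 342 mm (x). Origin: centre of its underside; -x is its front, z up. Front strip x -170 to -75 mm: level console, 55 mm high; along its line x = -122 lie the rocker (y +140), a flush display (y +66) and a row of four square keys (y -15 to -135, 40 mm apart). Behind, x -66 to +170: steel platform, top 68 mm high.
- rocker (a joint): Angle (rad) of the red power rocker: 0 = off (as found), 0.34 = on. A shallow V 36 mm long (scale x), 24 mm wide, pivoting at its middle about the scale's y, 56 mm up. The pressed half is level, 62 mm up; the raised end 68 mm up. 1.5 to 2 N down near the raised end tips it to its stop; it stays as left. Above 2.5 N it sinks on a rubber seal (2.5 N/mm, 4 mm).
- rocker_on (a point): Point on top of the rocker's ON half, 12 mm from the pivot, at a white dot; it is the half on the platform side (scale's +x). 65.7 mm above the counter while off (raised), 62 mm when on (pressed).
- rocker_off (a point): Point on top of the rocker's OFF half, 12 mm from the pivot, front side (scale's -x). Lies 62 mm above the counter while off, 65.7 mm when on.
- tare_seat: Black frame, 31 mm square, 2 mm high, on the console round the YELLOW (tare) key; origin at its underside centre, 55 mm above the counter. The four keys sit in the row in any order. Its axes are parallel to the scale's.
- tare_key (a joint): Travel of the YELLOW (tare) key (m): 0 = up, 0.006 = fully down. A sprung key: starts to move at 1.3 N, 3.6 N at 1.8 mm (where it registers), 9.1 N fully down; springs back when let go.
- tare_top (a point): Centre of the top of the YELLOW (tare) key cap, 24 mm square, 65 mm above the counter when up (8 mm above its frame).
- print_seat: Black frame, 31 mm square, 2 mm high, on the console round the GREEN (print) key; origin at its underside centre, 55 mm above the counter. The four keys sit in the row in any order. Its axes are parallel to the scale's.
- print_key (a joint): Travel of the GREEN (print) key (m): 0 = up, 0.006 = fully down. A sprung key: starts to move at 1.3 N, 3.6 N at 1.8 mm (where it registers), 9.1 N fully down; springs back when let go.
- print_top (a point): Centre of the top of the GREEN (print) key cap, 24 mm square, 65 mm above the counter when up (8 mm above its frame).
- unit_seat: Black frame, 31 mm square, 2 mm high, on the console round the BLUE (units) key; origin at its underside centre, 55 mm above the counter. The four keys sit in the row in any order. Its axes are parallel to the scale's.
- unit_key (a joint): Travel of the BLUE (units) key (m): 0 = up, 0.006 = fully down. A sprung key: starts to move at 1.3 N, 3.6 N at 1.8 mm (where it registers), 9.1 N fully down; springs back when let go.
- unit_top (a point): Centre of the top of the BLUE (units) key cap, 24 mm square, 65 mm above the counter when up (8 mm above its frame).
- memo_seat: Black frame, 31 mm square, 2 mm high, on the console round the WHITE (memory) key; origin at its underside centre, 55 mm above the counter. The four keys sit in the row in any order. Its axes are parallel to the scale's.
- memo_key (a joint): Travel of the WHITE (memory) key (m): 0 = up, 0.006 = fully down. A sprung key: starts to move at 1.3 N, 3.6 N at 1.8 mm (where it registers), 9.1 N fully down; springs back when let go.
- memo_top (a point): Centre of the top of the WHITE (memory) key cap, 24 mm square, 65 mm above the counter when up (8 mm above its frame).
- tray: Loose empty grey mail tray on the scale's platform, 180 (x) by 260 (y) by 40 mm high, walls 4 mm, 0.35 kg; origin at the centre of its underside, 68 mm above the counter. Its rim is 108 mm above the counter.
- clip_a: Loose orange plastic parcel clip on the counter right of the scale, 90 x 18 mm, 26 mm high, along its x; origin at the centre of its underside.
- clip_b: Loose orange plastic parcel clip on the counter in front of the scale, 90 x 18 mm, 26 mm high, along its x; origin at the centre of its underside.
- wedge: Loose silver aluminium measuring wedge on the counter right of the scale, 160 (x) by 45 by 50 mm high at its +x end; origin at the centre of its underside.
- pen_holder: Loose frosted acrylic pen holder on the counter left of the scale, 76 mm across, 95 mm high, with three pens up to 133 mm; origin at the centre of its underside.
Not all that is in view belongs to the job. There is more than one size of the pen_holder; the job needs the smallest.

How it is judged:
By the outcome, as a careful person would: the job done as asked, in the order asked, and still so for the second after the job is handed in, with the robot touching nothing.
It also fails if it takes over 43 s, if anything falls off the work surface, if the arm or the gripper's body presses on something with over 40 N, if the wrist force passes 120 N, or if a joint passes its speed limit or range.

## Working session

There is one attempt and no reset: what is moved stays moved. The work goes in short steps, Python scripts to look and compute and a tool call to move; the robot and the scene stay as the last step left them, time stands still between calls to the robot, and variables do not carry over. Pictures are saved under pics/ and viewed, at most 10 in all, crops included, and the job is handed in when it is done.

Besides the shell and the picture viewer there is one more tool, called after "Emit:" by a JSON object that holds its "method" and its "body", one argument or row to a line. jog_arm: Moves the arm, as the interface text tells. Its arguments: {"type":"object","properties":{"increments":{"type":"array"},"grip":{"type":"number"}},"required":["increments"]}

```bash
ls; mkdir -p pics; python3 - <<'E'
from station import sense, eyes, r
import cv2,numpy as np
for c in("top","side"):
    im=eyes.capture(c); cv2.imwrite(f"pics/{c}0.png",im)
    k=eyes.get_calibration(c); print(c,k)
for c in("top","side"):
    for n in("scale","rocker_on","rocker_off","tare_top","print_top","unit_top","memo_top","tare_seat","print_seat","tray"):
        try: print(c,n,[(np.round(d["centre"],4).tolist(),round(d["conf"],2)) for d in eyes.spot_in(c,n)[:2]])
        except Exception as e: print(c,n,e)
s=sense();print(s)
E
```

```text
pics
top {'camera_matrix': array([[414.96202164,   0.        , 252.49071633],
       [  0.        , 414.96202164, 190.77820609],
       [  0.        ,   0.        ,   1.        ]]), 'k1': -0.14373845561747456, 'R': array([[ 0.01757394, -0.99983623,  0.00432126],
       [-0.98841491, -0.01802452, -0.15070196],
       [ 0.15075516, -0.00162277, -0.9885698 ]]), 't': array([0.04833144, 0.59998039, 1.09727634])}
side {'camera_matrix': array([[491.96015146,   0.        , 254.70150948],
       [  0.        , 491.96015146, 197.21115458],
       [  0.        ,   0.        ,   1.        ]]), 'k1': -0.043117679516598964, 'R': array([[ 0.94100377, -0.33824537, -0.01009807],
       [-0.22373737, -0.59949872, -0.76846788],
       [ 0.25387692,  0.72539048, -0.63980868]]), 't': array([-0.51287958,  0.2396408 ,  1.04043858])}
top scale [([0.619, -0.0149, 0.0585], 0.56)]
top rocker_on []
top rocker_off [([0.6092, 0.1172, 0.0611], 0.59)]
top tare_top [([0.7992, 0.2074, 0.0605], 0.4)]
top print_top []
top unit_top [([0.5569, -0.0692, 0.0629], 0.53), ([0.7514, -0.0614, 0.0716], 0.23)]
top memo_top [([0.
[... 955 characters left out ...]
112206e+01, -1.48170088e+01]), 'joint_velocities': array([ 0.06027951,  0.01249206,  0.01082605, -0.03652121,  0.07818542,
       -0.06761656]), 'effort': array([-1.02281254e-03, -3.90482390e+01,  1.87615943e+01,  4.22443226e+00,
        1.53758907e-02, -1.97275199e-05]), 'tcp_pos': array([0.25300078, 0.57147758, 0.40474253]), 'ee_rot': array([[ 9.14382342e-01, -4.04851741e-01,  5.69455115e-06],
       [-4.04851741e-01, -9.14382342e-01, -2.73045572e-05],
       [ 1.62612946e-05,  2.26613560e-05, -1.00000000e+00]]), 'wrist_force': array([-0.00918686,  0.03523396, -0.05443905]), 'moment': array([ 0.04782459, -0.02697268,  0.08549553]), 'gripper_force': 0.0, 'gripper_width': 0.9996272064699814}
```

View pics/top0.png

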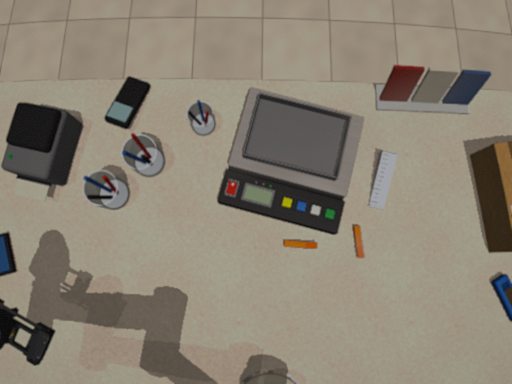

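View pics/side0.png

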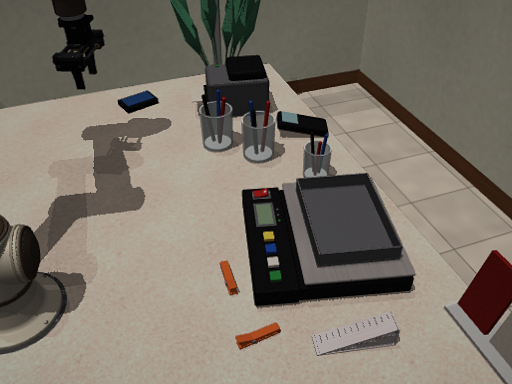

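Top view: the console runs from the red rocker (232,188) past the display (258,195) to yellow (287,202), blue (302,206), white (316,210) and green (330,213). The side view gives the same order. So yellow is at y −15 and green at y −135. I'll fit the scale's pose from the colour blobs.

```bash
cat > loc.py <<'E'
import cv2,numpy as np
from scipy.optimize import least_squares
from station import eyes
def proj(c,X):
    k=eyes.get_calibration(c); p=np.atleast_2d(X)@k["R"].T+k["t"]; s=p[:,:2]/p[:,2:]
    s=s*(1+k["k1"]*(s**2).sum(1,keepdims=True)); K=k["camera_matrix"]
    return s@K[:2,:2].T+K[:2,2]
P={"red":(-.122,.140,.064),"yellow":(-.122,-.015,.063),"blue":(-.122,-.055,.063),"white":(-.122,-.095,.063),"green":(-.122,-.135,.063)}
H={"red":((0,10),150,90),"yellow":((22,35),130,120),"blue":((105,125),120,60),"green":((50,80),120,50)}
def world(q,x):
    c,s=np.cos(q[2]),np.sin(q[2]); return np.array([q[0]+c*x[0]-s*x[1],q[1]+s*x[0]+c*x[1],x[2]])
def blobs(c,q0):
    im=cv2.imread(f"pics/{c}0.png"); h=cv2.cvtColor(im,cv2.COLOR_BGR2HSV).astype(int); out={}
    for n,(hr,s,v) in H.items():
        m=(h[...,0]>=hr[0])&(h[...,0]<=hr[1])&(h[...,1]>=s)&(h[...,2]>=v)
        u=proj(c,world(q0,P[n]))[0]; yy,xx=np.mgrid[:384,:512]
        m&=np.hypot(xx-u[0],yy-u[1])<14
        out[n]=(np.array([xx[m].mean(),yy[m].mean()]),int(m.sum()))
    return out
E
python3 - <<'E'
from loc import *
q=np.array([0.619+.07,-0.0149-.02,-.24])
q[:2]=[.608,.116]; q[:2]-= (world([0,0,-.24],P["red"]))[:2]
B={c:blobs(c,q) for c in("top","side")}; print(B)
for cs in(("top",),("side",),("top","side")):
    f=lambda q:np.concatenate([proj(c,world(q,P[n]))[0]-B[c][n][0] for c in cs for n in B[c]])
    s=least_squares(f,q); print(cs,s.x.round(4),f(s.x).round(1))
q=s.x
for n,x in P.items(): print(n,world(q,x).round(4))
print("on",world(q,(-.109,.140,.0657)).round(4))
im=cv2.imread("pics/side0.png"); t=cv2.imread("pics/top0.png")
def crop(im,c):
    im=im.copy()
    u=proj(c,np.array([world(q,x) for x in [*[(P[n][0]+a,P[n][1]+b,.065) for n in P for a in(-.012,.012) for b in(-.012,.012)],(-.17,.17,.055),(-.17,-.17,.055)]]))
    lo=u.min(0).astype(int)-12; hi=u.max(0).astype(int)+12
    o=cv2.resize(im[lo[1]:hi[1],lo[0]:hi[0]],None,fx=4,fy=4,interpolation=cv2.INTER_CUBIC)
    for a in u: cv2.circle(o,tuple(((a-lo+.5)*4).astype(int).tolist()),2,(255,0,255),-1)
    return o
a,b=crop(t,"top"),crop(im,"side"); print(a.shape,b.shape)
cv2.imwrite("pics/ct.png",a);cv2.imwrite("pics/cs.png",b)
E
```

```text
{'top': {'red': (array([231.15730337, 188.04494382]), 89), 'yellow': (array([286.57333333, 201.86666667]), 75), 'blue': (array([300.95789474, 205.86315789]), 95), 'green': (array([329.48275862, 213.55172414]), 87)}, 'side': {'red': (array([259.89333333, 192.65333333]), 75), 'yellow': (array([268.14492754, 235.04347826]), 69), 'blue': (array([270.33707865, 247.29213483]), 89), 'green': (array([274.93269231, 274.79807692]), 104)}}
('top',) [ 0.6888 -0.0477 -0.2371] [ 0.  -0.2  0.   0.4 -0.   0.1  0.  -0.3]
('side',) [ 0.6869 -0.0496 -0.2379] [ 0.1 -0.7 -0.3  0.  -0.1  0.3  0.3  0.1]
('top', 'side') [ 0.6878 -0.0485 -0.2379] [ 0.3  0.1  0.3  0.7  0.2  0.4  0.3  0.1  0.3 -1.  -0.1 -0.4  0.1 -0.1
  0.5 -0.3]
red [0.6023 0.1163 0.064 ]
yellow [ 0.5657 -0.0343  0.063 ]
blue [ 0.5563 -0.0732  0.063 ]
white [ 0.5469 -0.112   0.063 ]
green [ 0.5375 -0.1509  0.063 ]
on [0.6149 0.1133 0.0657]
(304, 580, 3) (516, 260, 3)
```

Emit:
{"method": "jog_arm", "body": {
  "increments": [
    [0.4,0.3,0,-0.45],
    [0.8,0.6,0,-0.45],
    [0.9,0.7,0,-0.45],
    [0.9,0.7,0,-0.45],
    [0.9,0.7,0,-0.44],
    [0.9,0.7,0,0],
    [0.9,0.7,0,0],
    [0.9,0.7,0,0],
    [0.9,0.7,0,0],
    [0.9,0.7,0,0]
  ],
  "grip": 0
}}

```text
time_s: 2.1
tcp_pos: [0.3784, 0.3992, 0.4049]
ee_rot: [[0.972, -0.235, 0.0], [-0.235, -0.972, 0.0], [0.0, -0.0, -1.0]]
wrist_force: [0.2, -0.6, 0.2]
gripper_width: 0.17
gripper_force: 0.0
```

Emit:
{"method": "jog_arm", "body": {
  "increments": [
    [0.9,0.7,0,0],
    [0.9,0.7,0,0],
    [0.9,0.7,0,0],
    [0.9,0.7,0,0],
    [0.9,0.7,0,0],
    [0.9,0.7,0,0],
    [0.9,0.7,0,0],
    [0.9,0.7,0,0],
    [0.9,0.7,0,0],
    [0.9,0.7,0,0]
  ]
}}

```text
time_s: 3.1
tcp_pos: [0.5204, 0.2208, 0.4049]
ee_rot: [[0.972, -0.235, 0.0], [-0.235, -0.972, 0.0], [0.0, -0.0, -1.0]]
wrist_force: [1.2, -0.4, -0.4]
gripper_width: 0.006
gripper_force: 0.0
```

Emit:
{"method": "jog_arm", "body": {
  "increments": [
    [0.9,0.7,0,0],
    [0.9,0.7,0,0],
    [0.9,0.7,0,0],
    [0.9,0.7,0,0],
    [0.5,0.4,0,0],
    [0,0,0,0],
    [0,0,0,0]
  ]
}}

```text
time_s: 3.8
tcp_pos: [0.5843, 0.1403, 0.4046]
ee_rot: [[0.972, -0.236, -0.0], [-0.236, -0.972, 0.0], [-0.0, -0.0, -1.0]]
wrist_force: [-0.5, -0.6, 0.0]
gripper_width: 0.002
gripper_force: 0.0
```

```bash
cat > go.py <<'E'
import sys
from loc import *
from station import sense
q=[.6878,-.0485,-.2379]
def go(x):
    s=sense(); d=world(q,x)+[0,0,.182]-s["tcp_pos"]; e=s["ee_rot"]
    print("units",(e.T@d/.02).round(3),"yaw err units",((np.arctan2(e[1,0],e[0,0])-q[2])/.08).round(3),"tip z mm",((s["tcp_pos"][2]-.182)*1e3).round(2),"F",s["wrist_force"].round(2),"w",s["gripper_width"],"t",s["time_s"])
go([float(a) for a in sys.argv[1:4]])
E
python3 go.py -.108 .140 .075
```

```text
units [1.856 0.955 7.379] yaw err units 0.0 tip z mm 222.6 F [-0.48 -0.56  0.02] w 0.0021056590001074433 t 3.8
```

Emit:
{"method": "jog_arm", "body": {
  "increments": [
    [0.93,0.48,0.4,0],
    [0.93,0.48,0.8,0],
    [0,0,1,0],
    [0,0,1,0],
    [0,0,1,0],
    [0,0,1,0],
    [0,0,1,0],
    [0,0,0.6,0],
    [0,0,0.3,0],
    [0,0,0.15,0]
  ]
}}

```text
time_s: 4.8
tcp_pos: [0.6162, 0.1132, 0.2597]
ee_rot: [[0.972, -0.235, 0.0], [-0.235, -0.972, -0.0], [0.0, 0.0, -1.0]]
wrist_force: [-0.4, 0.3, 0.9]
gripper_width: 0.002
gripper_force: 0.0
```

Emit:
{"method": "jog_arm", "body": {
  "increments": [
    [0,0,0,0],
    [0,0,0,0],
    [0,0,0,0]
  ]
}}

```text
time_s: 5.1
tcp_pos: [0.6164, 0.1127, 0.2607]
ee_rot: [[0.972, -0.235, 0.002], [-0.235, -0.972, 0.001], [0.001, -0.001, -1.0]]
wrist_force: [0.3, 0.1, 0.3]
gripper_width: 0.003
gripper_force: 0.0
```

```bash
python3 go.py -.108 .140 .0685; python3 - <<'E'
from loc import *
o=[]
for c,s in(("top",3),("side",3)):
    im=eyes.capture(c); u=proj(c,[.59,.06,.07])[0].astype(int)
    o.append(cv2.resize(im[u[1]-65:u[1]+65,u[0]-65:u[0]+65],None,fx=3,fy=3,interpolation=cv2.INTER_CUBIC))
cv2.imwrite("pics/a1.png",np.hstack(o))
E
```

```text
units [-0.032 -0.005  0.508] yaw err units 0.004 tip z mm 78.66 F [0.26 0.12 0.26] w 0.0029282044211123765 t 5.1
```

View pics/a1.png

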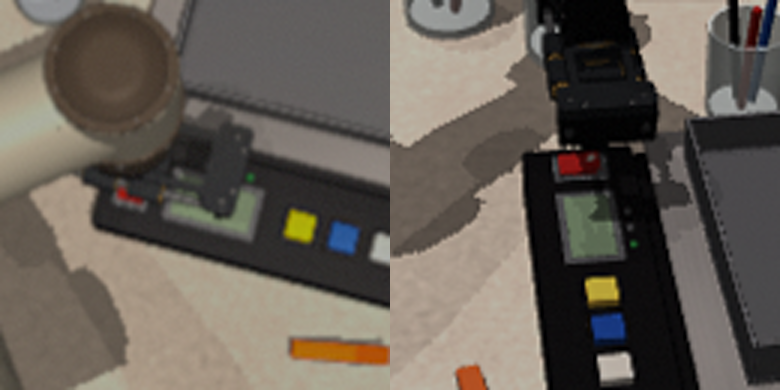

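Emit:
{"method": "jog_arm", "body": {
  "increments": [
    [-0.02,0,0.15,0],
    [0,0,0.15,0],
    [0,0,0.08,0],
    [0,0,0,0],
    [0,0,0,0],
    [0,0,0,0],
    [0,0,0,0]
  ]
}}

```text
time_s: 5.9
tcp_pos: [0.6159, 0.1128, 0.2522]
ee_rot: [[0.972, -0.235, 0.0], [-0.235, -0.972, 0.0], [0.0, -0.0, -1.0]]
wrist_force: [-0.5, 0.2, 0.7]
gripper_width: 0.005
gripper_force: 0.0
```

Emit:
{"method": "jog_arm", "body": {
  "increments": [
    [0,0,0,0],
    [0,0,0,0]
  ]
}}

```text
time_s: 6.1
tcp_pos: [0.6158, 0.1128, 0.2522]
ee_rot: [[0.972, -0.235, 0.0], [-0.235, -0.972, 0.0], [0.0, -0.0, -1.0]]
wrist_force: [-1.4, -0.3, 0.9]
gripper_width: 0.004
gripper_force: 0.0
```

Emit:
{"method": "jog_arm", "body": {
  "increments": [
    [0,0,0.1,0],
    [0,0,0.1,0],
    [0,0,0,0],
    [0,0,0,0]
  ]
}}

```text
time_s: 6.5
tcp_pos: [0.6163, 0.1128, 0.2487]
ee_rot: [[0.972, -0.235, 0.002], [-0.235, -0.972, 0.0], [0.002, -0.001, -1.0]]
wrist_force: [1.7, -0.8, 2.6]
gripper_width: 0.005
gripper_force: 1.1
```

Emit:
{"method": "jog_arm", "body": {
  "increments": [
    [0,0,0.08,0],
    [0,0,0.07,0],
    [0,0,0,0],
    [0,0,0,0]
  ]
}}

```text
time_s: 6.9
tcp_pos: [0.6158, 0.113, 0.2451]
ee_rot: [[0.972, -0.235, 0.0], [-0.235, -0.972, 0.0], [0.0, -0.0, -1.0]]
wrist_force: [1.0, 0.5, 1.6]
gripper_width: 0.002
gripper_force: 1.1
```

```bash
python3 go.py -.108 .140 .062
```

```text
units [ 0.001 -0.002  0.053] yaw err units 0.005 tip z mm 63.06 F [1.   0.5  1.58] w 0.0021638618571271856 t 6.9
```

Emit:
{"method": "jog_arm", "body": {
  "increments": [
    [0,0,0.04,0],
    [0,0,0.02,0],
    [0,0,0,0],
    [0,0,0,0],
    [0,0,0,0]
  ]
}}

```text
time_s: 7.4
tcp_pos: [0.6158, 0.1129, 0.2441]
ee_rot: [[0.972, -0.235, 0.0], [-0.235, -0.972, 0.0], [0.0, -0.0, -1.0]]
wrist_force: [1.4, 0.9, 3.5]
gripper_width: 0.005
gripper_force: 1.9
```

Emit:
{"method": "jog_arm", "body": {
  "increments": [
    [0,0,0,0],
    [0,0,0,0]
  ]
}}

```text
time_s: 7.6
tcp_pos: [0.6159, 0.1129, 0.2441]
ee_rot: [[0.972, -0.235, 0.0], [-0.235, -0.972, 0.0], [0.0, -0.0, -1.0]]
wrist_force: [2.4, 0.8, 3.3]
gripper_width: 0.004
gripper_force: 1.9
```

Emit:
{"method": "jog_arm", "body": {
  "increments": [
    [0,0,-0.2,0],
    [0,0,-0.5,0],
    [-0.2,0.5,-0.3,0],
    [-0.2,0.9,0,0],
    [-0.2,1,0,0],
    [-0.1,1,0,0],
    [0,1,0,0],
    [0,1,0,0],
    [0,1,0,0],
    [0,0.9,0,0]
  ]
}}

```text
time_s: 8.6
tcp_pos: [0.5671, -0.028, 0.2638]
ee_rot: [[0.972, -0.236, -0.0], [-0.236, -0.972, -0.0], [-0.0, 0.0, -1.0]]
wrist_force: [-0.0, -0.3, -0.3]
gripper_width: 0.005
gripper_force: 0.0
```

Emit:
{"method": "jog_arm", "body": {
  "increments": [
    [0,0.45,0,0],
    [0,0,0.2,0],
    [0,0,0,0],
    [0,0,0,0],
    [0,0,0,0]
  ]
}}

```text
time_s: 9.1
tcp_pos: [0.566, -0.0339, 0.2599]
ee_rot: [[0.972, -0.234, 0.0], [-0.234, -0.972, -0.0], [0.0, -0.0, -1.0]]
wrist_force: [-0.5, -0.1, -0.5]
gripper_width: 0.002
gripper_force: 0.0
```

```bash
python3 go.py -.122 -.015 .065; python3 - <<'E'
from loc import *
o=[]
for c in("top","side"):
    im=eyes.capture(c); u=proj(c,[.59,.06,.07])[0].astype(int)
    o.append(cv2.resize(im[u[1]-48:u[1]+48,u[0]-48:u[0]+48],None,fx=4,fy=4,interpolation=cv2.INTER_CUBIC))
cv2.imwrite("pics/a2.png",np.hstack(o))
E
```

```text
units [-0.008  0.026  0.644] yaw err units 0.018 tip z mm 77.88 F [-0.52 -0.09 -0.45] w 0.0017880646057014348 t 9.1
```

View pics/a2.png

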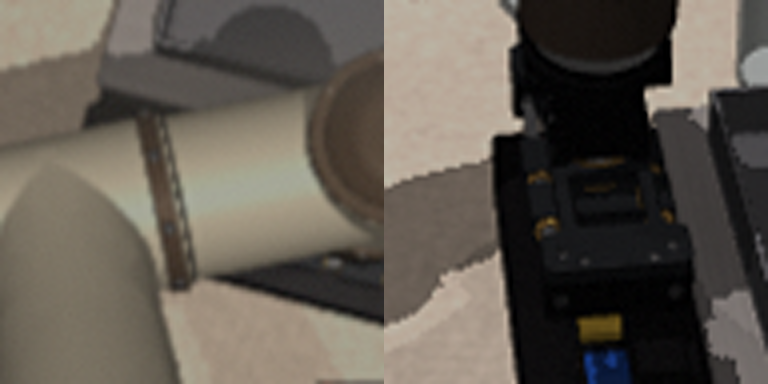

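The arm hides the rocker here, so I'll move aside to check it before taring.

Emit:
{"method": "jog_arm", "body": {
  "increments": [
    [0,0.3,-0.6,0],
    [0,0.8,-0.6,0],
    [0,1,-0.5,0],
    [0,1,0,0],
    [0,1,0,0],
    [0,1,0,0],
    [0,1,0,0],
    [0,1,0,0],
    [0,0.6,0,0],
    [0,0.3,0,0]
  ]
}}

```text
time_s: 10.2
tcp_pos: [0.5275, -0.1916, 0.2949]
ee_rot: [[0.972, -0.237, 0.001], [-0.237, -0.972, -0.0], [0.001, -0.0, -1.0]]
wrist_force: [0.4, 1.2, -0.5]
gripper_width: 0.004
gripper_force: 0.0
```

```bash
python3 - <<'E'
from loc import *
o=[]
old={c:cv2.imread(f"pics/{c}0.png") for c in("top","side")}
for c in("top","side"):
    im=eyes.capture(c); u=proj(c,[.6,.10,.065])[0].astype(int)
    for i in(old[c],im): o.append(cv2.resize(i[u[1]-20:u[1]+20,u[0]-20:u[0]+20],None,fx=7,fy=7,interpolation=cv2.INTER_CUBIC))
cv2.imwrite("pics/a3.png",np.vstack([np.hstack(o[:2]),np.hstack(o[2:])]))
E
python3 go.py -.122 -.015 .065
```

```text
units [-0.011 -8.052  2.373] yaw err units -0.012 tip z mm 112.45 F [-0.46 -0.05 -0.29] w 0.0006682579311200359 t 10.3
```

View pics/a3.png

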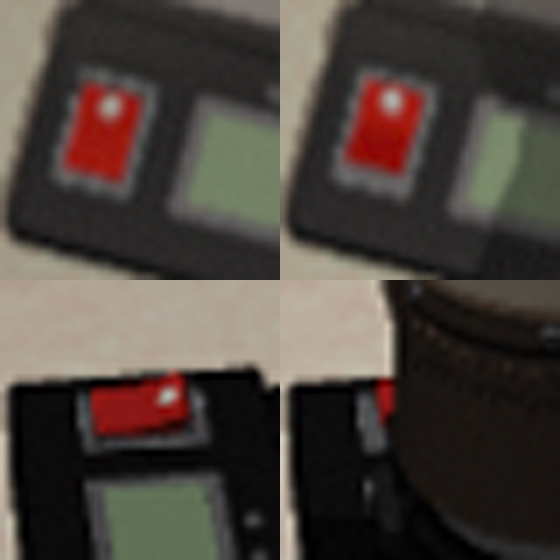

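The rocker has tipped: the front half is now raised and darker, and the dot half is level. Next is the yellow key.

Emit:
{"method": "jog_arm", "body": {
  "increments": [
    [0,-0.4,0,0],
    [0,-0.9,0,0],
    [0,-1,0,0],
    [0,-1,0,0],
    [0,-1,0,0],
    [0,-1,0,0],
    [0,-1,0,0],
    [0,-1,0.2,0],
    [0,-0.5,0.6,0],
    [0,-0.25,0.6,0]
  ]
}}

```text
time_s: 11.3
tcp_pos: [0.566, -0.0319, 0.2651]
ee_rot: [[0.972, -0.233, 0.0], [-0.233, -0.972, 0.0], [0.0, -0.0, -1.0]]
wrist_force: [0.2, 0.6, 0.1]
gripper_width: 0.003
gripper_force: 0.0
```

Emit:
{"method": "jog_arm", "body": {
  "increments": [
    [0,0,0.5,0],
    [0,0,0.2,0],
    [0,0,0,0],
    [0,0,0,0],
    [0,0,0,0],
    [0,0,0,0]
  ]
}}

```text
time_s: 11.9
tcp_pos: [0.566, -0.0339, 0.2525]
ee_rot: [[0.972, -0.236, 0.001], [-0.236, -0.972, 0.0], [0.001, -0.0, -1.0]]
wrist_force: [-0.1, 0.1, -0.6]
gripper_width: 0.002
gripper_force: 0.0
```

```bash
python3 go.py -.122 -.015 .065
```

```text
units [-0.011  0.026  0.274] yaw err units -0.003 tip z mm 70.48 F [-0.15  0.13 -0.57] w 0.0015134121135517839 t 11.9
```

Emit:
{"method": "jog_arm", "body": {
  "increments": [
    [0,0,0.15,0],
    [0,0,0.1,0],
    [0,0,0.06,0],
    [0,0,0.04,0],
    [0,0,0,0],
    [0,0,0,0]
  ]
}}

```text
time_s: 12.5
tcp_pos: [0.566, -0.0336, 0.2453]
ee_rot: [[0.972, -0.235, 0.0], [-0.235, -0.972, -0.0], [0.0, 0.0, -1.0]]
wrist_force: [-0.4, -0.2, 4.1]
gripper_width: 0.006
gripper_force: 2.1
```

Emit:
{"method": "jog_arm", "body": {
  "increments": [
    [0,0,0.04,0],
    [0,0,0.02,0],
    [0,0,0,0],
    [0,0,0,0],
    [0,0,0,0]
  ]
}}

```text
time_s: 13.0
tcp_pos: [0.566, -0.0336, 0.2441]
ee_rot: [[0.972, -0.235, 0.0], [-0.235, -0.972, -0.0], [0.0, 0.0, -1.0]]
wrist_force: [-0.9, -1.0, 5.6]
gripper_width: 0.002
gripper_force: 2.9
```

Emit:
{"method": "jog_arm", "body": {
  "increments": [
    [0,0,-0.2,0],
    [0,0,-0.4,0],
    [0,0,-0.4,0],
    [0,0.3,0,0],
    [0,0.8,0,0],
    [0,1,0,0],
    [0,1,0,0],
    [0,1,0,0],
    [0,1,0,0],
    [0,0.6,0,0]
  ]
}}

```text
time_s: 14.0
tcp_pos: [0.538, -0.1464, 0.2633]
ee_rot: [[0.971, -0.237, -0.001], [-0.237, -0.971, 0.0], [-0.001, 0.0, -1.0]]
wrist_force: [-0.1, 0.3, -0.1]
gripper_width: 0.006
gripper_force: 0.0
```

Emit:
{"method": "jog_arm", "body": {
  "increments": [
    [0,0.3,0,0],
    [0,0,0.3,0],
    [0,0,0.3,0],
    [0,0,0,0],
    [0,0,0,0],
    [0,0,0,0]
  ]
}}

```text
time_s: 14.6
tcp_pos: [0.538, -0.1497, 0.2518]
ee_rot: [[0.972, -0.234, 0.0], [-0.234, -0.972, -0.0], [0.0, 0.0, -1.0]]
wrist_force: [-0.4, -0.1, 0.4]
gripper_width: 0.002
gripper_force: 0.0
```

```bash
python3 go.py -.122 -.135 .065
```

```text
units [-0.012  0.065  0.238] yaw err units 0.016 tip z mm 69.76 F [-0.39 -0.14  0.43] w 0.0024884276672977232 t 14.6
```

Emit:
{"method": "jog_arm", "body": {
  "increments": [
    [0,0.06,0.12,0],
    [0,0,0.1,0],
    [0,0,0.06,0],
    [0,0,0.04,0],
    [0,0,0,0],
    [0,0,0,0]
  ]
}}

```text
time_s: 15.2
tcp_pos: [0.5375, -0.1513, 0.2457]
ee_rot: [[0.972, -0.235, 0.001], [-0.235, -0.972, 0.0], [0.0, -0.0, -1.0]]
wrist_force: [-0.7, 0.7, 4.5]
gripper_width: 0.005
gripper_force: 1.9
```

Emit:
{"method": "jog_arm", "body": {
  "increments": [
    [0,0,0.04,0],
    [0,0,0.02,0],
    [0,0,0,0],
    [0,0,0,0],
    [0,0,0,0]
  ]
}}

```text
time_s: 15.7
tcp_pos: [0.5375, -0.1513, 0.2445]
ee_rot: [[0.972, -0.235, 0.0], [-0.235, -0.972, -0.0], [0.0, -0.0, -1.0]]
wrist_force: [-0.8, 1.4, 5.5]
gripper_width: 0.006
gripper_force: 2.7
```

Emit:
{"method": "jog_arm", "body": {
  "increments": [
    [0,0,-0.2,0],
    [0,0,-0.5,0],
    [0,0,-1,0],
    [0,0.5,-1,0],
    [-0.5,1,-1,0],
    [-0.5,1,-1,0],
    [-0.5,1,-1,0],
    [-0.5,1,-1,0],
    [0,0.5,-0.5,0],
    [0,0,0,0]
  ]
}}

```text
time_s: 16.7
tcp_pos: [0.4749, -0.2402, 0.3898]
ee_rot: [[0.971, -0.237, 0.004], [-0.237, -0.971, -0.001], [0.004, 0.0, -1.0]]
wrist_force: [0.0, 0.9, -0.1]
gripper_width: 0.007
gripper_force: 0.0
```

Emit:
{"method": "jog_arm", "body": {
  "increments": [
    [0,0,0,0],
    [0,0,0,0],
    [0,0,0,0]
  ]
}}

```text
time_s: 17.0
tcp_pos: [0.4754, -0.2386, 0.387]
ee_rot: [[0.972, -0.234, -0.002], [-0.234, -0.972, 0.001], [-0.002, -0.0, -1.0]]
wrist_force: [-0.3, 0.2, -0.7]
gripper_width: 0.006
gripper_force: 0.0
```

```bash
python3 - <<'E'
from loc import *
im=eyes.capture("top"); a=cv2.imread("pics/top0.png")
o=[cv2.resize(i[75:275,180:400],None,fx=1.8,fy=1.8,interpolation=cv2.INTER_CUBIC) for i in(a,im)]
cv2.imwrite("pics/a4.png",np.hstack(o))
E
python3 go.py -.122 -.135 .065
```

```text
units [ 2.004 -4.989  7.002] yaw err units 0.016 tip z mm 205.12 F [ 0.31 -0.2   0.27] w 0.00856655771112583 t 17.05
```

View pics/a4.png

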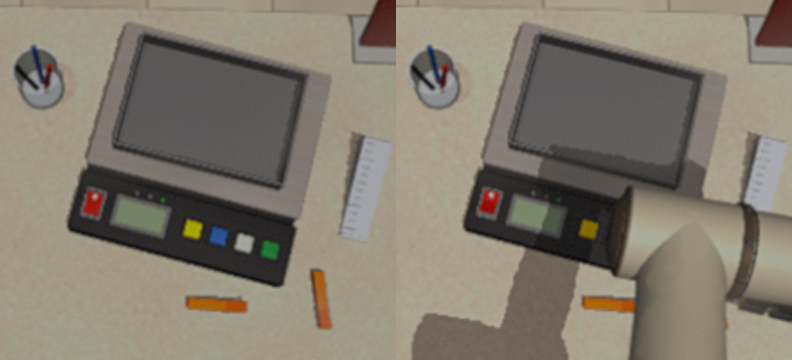

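The rocker at (490,203) is on, and nothing visible in this view has moved. The arm is clear of everything, so I'm handing in the job.

```bash
python3 -c "
from station import r
print(r.finish_job())"
```

```text
the job is handed in; nothing more can be done
None
```

I handed the job in at about 17 s: the rocker is on (checked in the top picture), then yellow tare and green print were each pressed about 2.5–3 mm at roughly 5 N and let go; nothing visible had moved, but the arm hid blue, white, green and one clip in the last picture.

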